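Hang a poured-paint panel to dry

TASK

Clear the wooden offcut out of the drip tray into the black bin. Then take the green painted panel by its red tab from the wooden stand, hook it onto the drying rail within the green taped section, and slide it along the rail, without lifting it off, until its hook is centred on the yellow tape; leave it hanging there by itself. Do not shift the panel already on the rail, the cup, the jar or the bottle.

Things in the scene. Friction and masses are not known exactly. Their poses are not given: they have to be found in the camera images.
- rail: Fixed drying rail: level steel bar 14 mm thick, 600 mm long, along this body's y, its axis 210 mm above the table; posts 16 mm thick at y = +-290 mm with feet 90 mm long in x. Origin on the table under the bar's middle; x points away from the robot (yaw within 0.15 rad). Below, fixed to it, a grey drip tray: x -145 to +50 mm, y +-245 mm, floor 4 mm, rim 10 mm above the table.
- rail_mid (a point): Point on the bar's axis at the middle of its length, 210 mm above the table, axes as the rail's. It is the centre of the green tape, which covers the bar for 40 mm to each side: the section where panels are hooked on.
- mark: Yellow tape 50 mm long round the bar (look only, the hook slides over it), with a yellow stripe across the tray below. Origin on the bar's axis at the middle of the tape, axes as the rail's. It lies 150 to 200 mm from the bar's middle towards either end; the neighbour panel hangs towards the other end.
- hanger: Loose hanger, 203 mm tall, 0.10 to 0.21 kg: rigid green painted panel 120 wide (y) x 8 thick (x) x 100 mm tall, above it a 30 mm wide (y) aluminium hook, on top a red grip tab. Origin: centre of the panel's lower edge, z up. It starts upright in the stand, its +x side (short leg of the hook, where the rail enters) turned away from the robot within 0.5 rad.
- hanger_hook (a point): Point in the hook's mouth where the bar's axis lies when seated, at z = 155 mm of the hanger. Hook of 6 mm strap: arch z 162 to 168 mm; long leg at x -17 to -11 mm, from panel to arch; short leg at x +11 to +17 mm, z 140 to 162; mouth 22 mm wide. Panel and strap foot reach up to z 106: the bar enters from +x through the 34 mm gap under the short leg, then the hanger is lowered.
- hanger_tab (a point): Grip point in the red tab, at z = 187 mm of the hanger, 19 mm above the arch. Tab: 10 mm thick (x), 30 mm wide (y), z 168 to 203 mm; take it from above, fingers closing along the hanger's x.
- stand: Fixed wooden slotted block 44 x 130 x 33 mm; slot along its y, 12 mm wide, slot floor 8 mm above the table, in which the panel stands loosely, 25 mm deep. Origin: centre of its underside.
- neighbour: Another finished loose panel, white with red bands and a black tab, same shape and size as the hanger, already hanging on the bar 150 to 200 mm from its middle, on the side without the yellow tape. Leave it alone. Origin: centre of its lower edge.
- offcut: Loose block of light wood with a blue paint patch, 38 (x) x 90 (y) x 45 mm (z), 0.06 to 0.11 kg, lying on the tray's floor about 93 mm to the robot's side of the bar, long side within 0.5 rad of the bar's direction. Origin: centre of its underside.
- offcut_center (a point): Centre of the wooden block.
- bin: Fixed open-topped black bin 160 (x) x 140 (y) x 90 mm (z), walls 4 mm. Origin: centre of its underside. Bin and stand may swap sides, left and right of the robot.
- cup: Loose orange paint cup, 70 mm across, 100 mm tall; leave it alone. Origin: centre of its underside.
- jar: Loose blue jar, 64 mm across, 85 mm tall; leave it alone. Origin: centre of its underside.
- bottle: Loose yellow bottle, 56 mm across, 150 mm tall; leave it alone. Origin: centre of its underside.

How it is judged:
On the way, in this order (a step that is already met when the one before it is completed fails the run):
1. the wooden offcut lies in the bin and is let go (x of offcut_center in the frame of bin between -0.078 and 0.078 m and y of offcut_center in the frame of bin between -0.068 and 0.068 m and z of offcut_center in the frame of bin between 0 and 0.08 m and contact force between the fingers and offcut below 0.05 N), for 0.2 s.
2. the hanger's hook sits on the bar within the green tape (x of hanger_hook in the frame of rail between -0.012 and 0.012 m and z of hanger_hook in the frame of rail between 0.204 and 0.216 m and angle between hanger's own z axis and vertical below 0.2 rad and y of hanger_hook in the frame of rail between -0.04 and 0.04 m), for 0.1 s.
At the end, for the whole second after the job is handed in: The offcut lies in the bin; the hanger's hook sits on the bar (hook point within 12 mm across and 6 mm in height of the bar's axis, hanging within 0.2 rad of plumb), within 12 mm along the bar of the middle of the yellow tape, released and at rest (x of offcut_center in the frame of bin between -0.078 and 0.078 m and y of offcut_center in the frame of bin between -0.068 and 0.068 m and z of offcut_center in the frame of bin between 0 and 0.08 m and x of hanger_hook in the frame of rail between -0.012 and 0.012 m and z of hanger_hook in the frame of rail between 0.204 and 0.216 m and angle between hanger's own z axis and vertical below 0.2 rad and y of hanger_hook in the frame of mark between -0.012 and 0.012 m and linear speed of each of hanger, offcut below 0.03 m/s and contact force between the fingers and hanger below 0.05 N); the robot touches nothing.
It fails at once if the hanger's hook is over the bar but lifted more than 12 mm off it (up to 60 mm) outside the green section (more than 55 mm from the bar's middle) (x of hanger_hook in the frame of rail between -0.03 and 0.03 m and z of hanger_hook in the frame of rail between 0.222 and 0.27 m and (y of hanger_hook in the frame of rail between 0.055 and 0.27 m or y of hanger_hook in the frame of rail between -0.27 and -0.055 m)).
It fails at once if the neighbour is shifted more than 30 mm (distance of neighbour from where it was at the start of the episode above 0.03 m).
It fails at once if the cup is shifted more than 30 mm (distance of cup from where it was at the start of the episode above 0.03 m).
It fails at once if the jar is shifted more than 30 mm (distance of jar from where it was at the start of the episode above 0.03 m).
It fails at once if the bottle is shifted more than 30 mm (distance of bottle from where it was at the start of the episode above 0.03 m).
It also fails if it takes over 69 s, if anything falls off the work surface, if the arm or the gripper's body presses on something with over 40 N, if the wrist force passes 120 N, or if a joint passes its speed limit or range.

ROBOT

A 6-joint arm with a two-finger parallel gripper is mounted at the origin on the work surface. World frame = base frame: x ahead of the robot, y to its left, z up, the work surface at z = 0. Lengths are in m, angles in rad, forces in N, time in s.
With the tool pointing down it reaches from about 0.3 to 0.825 m from the base axis. Payload 5.4 kg.
Tool frame: the origin (TCP) lies at the very end of the fingers, on their centre line; the grasp point (between the pads) lies 19 mm behind it; z points along the fingers, y is the line along which they close (so a half turn about z gives the same grasp; the last joint's range is limited). The gripper opens to 92 mm and grips with 3 to 60 N. Pads are 20 mm wide; open, the fingers measure 128 mm over their backs; the gripper's body (75 mm by 189 mm) begins 69 mm behind the grasp point.
Start: joints at [1.052, 0.158, 1.597, -0, 1.386, -0.21], TCP at [0.175, 0.548, 0.215] pointing down, gripper open.
Joint ranges: [-2.91, 2.91], [-0.94, 2.29], [0.18, 2.7], [-1.29, 4.43], [0.17, 2.64], [-3, 3]. Speed limits (rad/s): [2.57, 2.57, 3.14, 3.14, 3.14, 3.14].

INTERFACE

Orientations are given as a rotation vector (axis times angle).
In Python, from station import sense, grab_frame, job_done, spot_in, trace gives the robot as it stands. The module is installed in compiled form; this text tells all that it offers.
- The arm moves only by the shell command python3 -m pendant 'ROWS' [OPENING] [FORCE]. ROWS is JSON, a list of rows, each an object with "xyz": the shift along the tool's x, y, z in m, a list of three; "rot": the turn, a rotation vector about the tool's x, y, z in degrees, a list of three. A call has 1 to 8 rows; each row is the pose to reach, as a shift and turn from the pose commanded when the call began, along the tool's axes at that moment; what a row does not reach only later rows make up. A row lasts 1/12 s, in which the tool goes at most 41.7 mm and 7.16 degrees, less where a joint would pass 70% of its speed; a pose out of reach is approached as far as the arm can. A call with a gripper value outside its range is refused whole. OPENING is the opening, from 0 (shut) to 1 (fully open), set as the call begins (- or left out, the last holds). The fingers move at their own pace and stop on an object; FORCE is the grip in N (left out, the last holds). Time passes only in rows, so rows that repeat a pose let the fingers close. It gives the time, the measured TCP pose, the force, the opening and the grip force at its end, in the units of the state.
- sense(): the state, without advancing time (a new reading comes with each control period).
- grab_frame(name): name is "scene" or "top" or "wrist"; returns a dict with "frame" (384x512x3 uint8, red, green, blue), "range_z" (384x512 float32, m along the optical axis (not along the pixel's ray), 0 where there is no reading), "mtx" (3x3 intrinsics, pixels), "rvec" (rotation vector, rad) and "tvec" (3), from world to camera coordinates, as OpenCV has them; the wrist camera has in their place "mount" (4x4, takes a point from camera to tool coordinates, whose origin is the TCP and whose axes are the flange's). Camera axes: x right, y down, z forward; pixel columns grow to the right and rows downward; lengths in m; the calibration is good to about 2 mm. A picture is of the moment at which its call begins: read the wrist's pose just before it.
- job_done(): hands the job in; it is judged then, once.
Trained networks look in a picture, given as the dict that the camera call returned (one of the last four; its "shot" number tells which), for a name from the list of things; names that differ only in an ending like _2 or _b are one class to them, and where a whole thing is asked for, a point or a joint stands for the part that bears it (a point fixed in the world has none). Each returns a list of dicts, best first, with "score" (0 to 1); they miss things now and then, are a little off and sometimes report something else, mostly with a low value. They report only what shows in the picture. A call takes as long as a camera call.
- spot_in(thing, picture): "box" ([centre column, centre row, width, height] in pixels, round what is visible of it).
- trace(thing, picture): "pixels" (384x512 bool, what is visible of it) and "box" ([centre column, centre row, width, height] in pixels, round what is visible of it).
The state is a dict: "time": time; "q": joint angles; "joint_vel": joint speeds; "joint_efforts": joint torques, N m; "eef_pos": TCP position; "orientation": TCP orientation; "contact_force": force on the tool from outside, world axes, zero at the start; "ft_torque": the same for the moment, N m; "opening": opening from 0.0 (shut) to 1.0 (fully open); "grasp_force": force on a finger pad.
Only numpy, scipy, OpenCV 4.12 (cv2) and the standard library are available. Lean on these libraries where they do the work, as an engineer would, in place of code of your own. Each camera call takes 0.05 s, during which the arm holds its last target. There are 200 camera calls.

## Working session

There is one attempt and no reset: what is moved stays moved. The work goes in short steps, Python scripts to look and compute and a shell command to move; the robot and the scene stay as the last step left them, time stands still between calls to the robot, and variables do not carry over. Pictures are saved under pics/ and viewed, at most 10 in all, crops included, and the job is handed in when it is done.

```bash
mkdir -p pics
cat > h.py <<'E'
import numpy as np,cv2
from scipy.spatial.transform import Rotation as R
from station import sense,grab_frame,spot_in,trace,job_done
np.set_printoptions(precision=4,suppress=True)
def cloud(p,s=None):
    z=p['range_z'];v,u=np.mgrid[:384,:512];K=p['mtx']
    c=np.stack([(u-K[0,2])/K[0,0]*z,(v-K[1,2])/K[1,1]*z,z],-1)
    if 'mount' in p:
        M=np.array(p['mount']);c=c@M[:3,:3].T+M[:3,3]
        return R.from_rotvec(s['orientation']).apply(c.reshape(-1,3)).reshape(c.shape)+s['eef_pos']
    Rm=cv2.Rodrigues(np.array(p['rvec'],float))[0]
    return (c-np.array(p['tvec']).ravel())@Rm
def pts(name,p,C=None,er=1):
    t=trace(name,p)
    if not t: return None,0
    m=cv2.erode(t[0]['pixels'].astype(np.uint8),np.ones((3,3)),iterations=er)>0
    m&=p['range_z']>0
    C=cloud(p) if C is None else C
    return C[m],t[0]['score']
E
python3 - <<'E'
from h import *
s=sense();print(s['eef_pos'],s['orientation'],s['opening'])
for cam in ['top','scene']:
    p=grab_frame(cam);C=cloud(p);cv2.imwrite(f'pics/{cam}0.png',p['frame'][...,::-1])
    for n in ['rail','mark','hanger','stand','neighbour','offcut','bin','cup','jar','bottle']:
        P,sc=pts(n,p,C)
        if P is None or len(P)<5: print(cam,n,'none');continue
        top=P[P[:,2]>np.percentile(P[:,2],95)-.006]
        r=cv2.minAreaRect((top[:,:2]*1000).astype(np.float32))
        print(cam,n,round(sc,2),len(P),'min',P.min(0),'max',P.max(0),'topmed',np.median(top,0),'rect',np.round(r[0]),np.round(r[1]),round(r[2],1))
E
```

```text
[0.1745 0.5472 0.2136] [-0.4831 -3.1036  0.0027] 1.0063663781652812
top rail 0.58 8671 min [ 0.4441 -0.2773 -0.0082] max [0.6714 0.3382 0.2226] topmed [0.6058 0.0121 0.2152] rect [608.  25.] [589.  15.] 83.5
top mark 0.5 237 min [ 0.4498 -0.445   0.0353] max [ 0.4834 -0.3358  0.215 ] topmed [ 0.4668 -0.3914  0.2109] rect [ 467. -393.] [10. 28.] 16.1
top hanger 0.77 293 min [ 0.4488 -0.4463  0.0326] max [ 0.4848 -0.3358  0.215 ] topmed [ 0.4668 -0.3925  0.2102] rect [ 467. -393.] [10. 28.] 16.1
top stand 0.82 167 min [ 0.4357 -0.4117  0.0023] max [ 0.49   -0.3266  0.0392] topmed [ 0.4667 -0.3617  0.0335] rect [ 462. -373.] [36. 90.] 16.7
top neighbour 0.61 308 min [ 0.5697 -0.2031  0.0761] max [ 0.6037 -0.0927  0.2618] topmed [ 0.5873 -0.149   0.2572] rect [ 587. -148.] [28. 10.] 87.2
top offcut 0.55 322 min [ 0.4768 -0.1138  0.0415] max [ 0.5317 -0.0292  0.0564] topmed [ 0.5054 -0.0703  0.0497] rect [504. -72.] [82. 34.] 68.0
top bin 0.92 2972 min [ 0.3667  0.3104 -0.006 ] max [0.5353 0.4696 0.0951] topmed [0.4473 0.3325 0.0871] rect [450. 390.] [156. 139.] 8.5
top cup 0.6 356 min [ 
[... 1121 characters left out ...]
ene offcut 0.71 141 min [ 0.4806 -0.1101  0.018 ] max [ 0.5412 -0.0217  0.0556] topmed [ 0.5014 -0.0778  0.0495] rect [499. -63.] [86. 25.] 83.3
scene bin 0.56 2678 min [ 0.3609  0.319  -0.009 ] max [0.5422 0.4706 0.0958] topmed [0.5185 0.3847 0.0864] rect [453. 393.] [161. 138.] 8.5
scene cup 0.83 428 min [ 0.3547 -0.1195  0.0124] max [ 0.4258 -0.0536  0.1055] topmed [ 0.4158 -0.0768  0.0967] rect [393. -85.] [63. 63.] 72.5
scene jar 0.77 346 min [0.3343 0.2035 0.0137] max [0.3895 0.2566 0.0927] topmed [0.3612 0.2301 0.0851] rect [362. 230.] [45. 50.] 85.2
scene bottle 0.96 361 min [0.3758 0.0662 0.0126] max [0.4242 0.1118 0.155 ] topmed [0.3981 0.0875 0.1482] rect [398.  88.] [18. 17.] 4.7
```

View pics/top0.png

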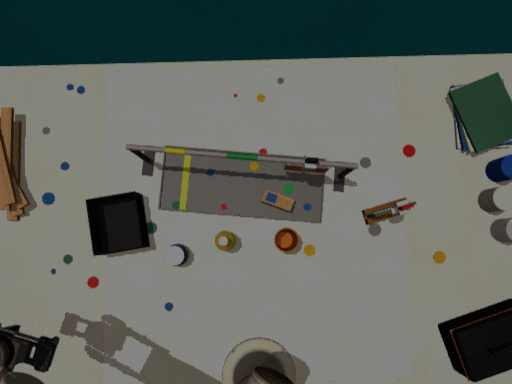

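View pics/scene0.png

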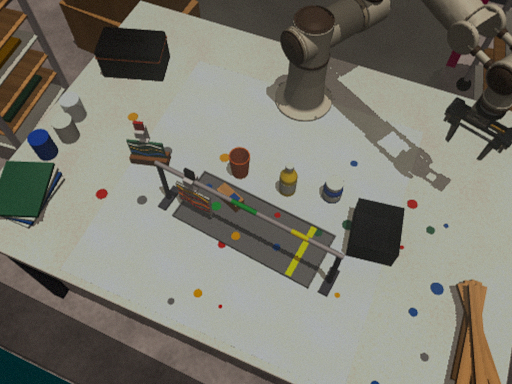

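Run:
```python
from h import *
for cam in ['top','scene']:
    p=grab_frame(cam);C=cloud(p);P=C[p['range_z']>0];F=p['frame'][p['range_z']>0].astype(int)
    b=(P[:,2]>.205)&(P[:,2]<.222)&(P[:,0]>.5)&(P[:,0]<.72)
    Q=P[b];ok=np.ones(len(Q),bool)
    for _ in range(5):
        f=np.polyfit(Q[ok,1],Q[ok,0],1);ok=abs(Q[:,0]-np.polyval(f,Q[:,1]))<.012
    print(cam,'bar x=a*y+b',f,'yaw',-np.arctan(f[0]),'y ends',np.percentile(Q[ok,1],[0.2,99.8]),'ztop',np.percentile(Q[ok,2],90))
    fb=F[b]
    yel=ok&(fb[:,0]>140)&(fb[:,1]>110)&(fb[:,2]<fb[:,1]*.55)
    gr=ok&(fb[:,1]>fb[:,0]*1.3)&(fb[:,1]>fb[:,2]*1.2)
    for n,m in(('yellow',yel),('green',gr)):
        print(n,m.sum(),np.percentile(Q[m,1],[2,50,98]) if m.any() else '')
    # table plane check
    g=(abs(P[:,2])<.015)&(P[:,0]<.33)&(P[:,0]>.2)
    print('table z',np.median(P[g,2]))
```

```text
top bar x=a*y+b [0.1142 0.6045] yaw -0.11369402212296233 y ends [-0.2699  0.3223] ztop 0.2183444711476695
yellow 0 
green 177 [-0.0134  0.0274  0.0649]
table z -0.0001727430531821618
scene bar x=a*y+b [0.1113 0.607 ] yaw -0.1108387354938759 y ends [-0.2682  0.3258] ztop 0.2181625218044138
yellow 74 [0.1764 0.1998 0.2238]
green 133 [-0.0094  0.0295  0.0663]
table z 6.346038217862085e-05
```

The top view shows the bar running from (128,148) to (356,165) with yellow tape at (174,151). The offcut is at (278,200), the neighbour at (312,160), the hanger in its stand at (385,212) and the bin at (118,223). The scene view agrees. For the offcut I will tilt the tool so its body clears both the bar and the cup.

```bash
cat >> h.py <<'E'
def goal(pos,yaw,tilt=0,back=0):
    """closing axis along yaw (deg), fingers tilted away along it by tilt (deg), back m along tool axis"""
    y,t=np.radians([yaw,tilt]);c=np.array([np.cos(y),np.sin(y),0]);Z=np.array([0,0,1.])
    z=-np.cos(t)*Z+np.sin(t)*c;yy=np.cos(t)*c+np.sin(t)*Z;x=np.cross(yy,z)
    Rg=np.c_[x,yy,z];s=sense();R0=R.from_rotvec(s['orientation']).as_matrix()
    d=R0.T@(np.array(pos)-z*back-s['eef_pos']);r=np.degrees(R.from_matrix(R0.T@Rg).as_rotvec())
    print('shift mm',np.round(d*1000,1),'rot',np.round(r,1),'t',round(s['time'],2))
E
python3 - <<'E'
from h import *
goal([.5,-.055,.032],-22,12,.22)
E
```

```text
shift mm [-447.4 -472.   -32.6] rot [-9.2 -9.9 93.9] t 1.2
```

```bash
python3 -m pendant '[{"xyz":[-0.22,-0.236,-0.04],"rot":[-4.6,-5,47]},{"xyz":[-0.22,-0.236,-0.04],"rot":[-4.6,-5,47]},{"xyz":[-0.22,-0.236,-0.04],"rot":[-4.6,-5,47]},{"xyz":[-0.22,-0.236,-0.04],"rot":[-4.6,-5,47]},{"xyz":[-0.22,-0.236,-0.04],"rot":[-4.6,-5,47]},{"xyz":[-0.22,-0.236,-0.04],"rot":[-4.6,-5,47]},{"xyz":[-0.22,-0.236,-0.04],"rot":[-4.6,-5,47]},{"xyz":[-0.22,-0.236,-0.04],"rot":[-4.6,-5,47]}]' 1
python3 - <<'E'
from h import *
goal([.5,-.055,.032],-22,12,.22)
E
```

```text
time: 1.87
eef_pos: [0.313, 0.2541, 0.2552]
orientation: [1.633, 2.567, 0.099]
contact_force: [0.6, -0.1, 0.2]
opening: 1.003
grasp_force: 0.0
shift mm [-325.     5.6   24. ] rot [-4.4 -4.9 46.7] t 1.87
```

```bash
python3 -m pendant '[{"xyz":[-0.325,0.006,0.024],"rot":[-4.4,-4.9,46.7]},{"xyz":[-0.325,0.006,0.024],"rot":[-4.4,-4.9,46.7]},{"xyz":[-0.325,0.006,0.024],"rot":[-4.4,-4.9,46.7]},{"xyz":[-0.325,0.006,0.024],"rot":[-4.4,-4.9,46.7]},{"xyz":[-0.325,0.006,0.024],"rot":[-4.4,-4.9,46.7]},{"xyz":[-0.325,0.006,0.024],"rot":[-4.4,-4.9,46.7]},{"xyz":[-0.325,0.006,0.024],"rot":[-4.4,-4.9,46.7]},{"xyz":[-0.325,0.006,0.024],"rot":[-4.4,-4.9,46.7]}]'
cat >> h.py <<'E'
def offrect():
    s=sense();p=grab_frame('wrist');C=cloud(p,s);cv2.imwrite('pics/w%.1f.png'%s['time'],p['frame'][...,::-1])
    return s,p,C
E
python3 - <<'E'
from h import *
s,p,C=offrect();print(s['eef_pos'],s['time'])
for n in ['offcut','cup']:
    P,sc=pts(n,p,C)
    if P is None: print(n,'none');continue
    top=P[abs(P[:,2]-np.percentile(P[:,2],80))<.006];print(n,sc,len(P),len(top),P.min(0),P.max(0))
    r=cv2.minAreaRect((top[:,:2]*1000).astype(np.float32));print(r,top.mean(0))
E
```

```text
time: 2.53
eef_pos: [0.4592, -0.0378, 0.2467]
orientation: [2.457, 1.656, 0.172]
contact_force: [-0.2, 0.4, 0.5]
opening: 0.999
grasp_force: 0.0
[ 0.4592 -0.0378  0.2467] 2.5333
offcut 0.64 1943 1675 [ 0.4732 -0.112   0.0056] [ 0.5365 -0.0199  0.0507]
((504.9632568359375, -67.08058166503906), (88.51811981201172, 36.72422409057617), 68.59098815917969) [ 0.5052 -0.0646  0.0476]
cup 0.81 2103 363 [ 0.3642 -0.1175  0.0012] [ 0.4238 -0.0514  0.1   ]
((397.0898132324219, -86.79191589355469), (65.80252838134766, 49.015995025634766), 71.53103637695312) [ 0.3948 -0.0954  0.0913]
```

Run:
```python
from h import *
goal([.5116,-.0503,.031],-21.4,12,.05)
goal([.5116,-.0503,.031],-21.4,12,0)
```

```text
shift mm [  7.7   8.4 171.8] rot [-0.2  0.2 -0.6] t 2.68
shift mm [  7.9   8.6 221.8] rot [-0.2  0.2 -0.6] t 2.68
```

View pics/w2.5.png

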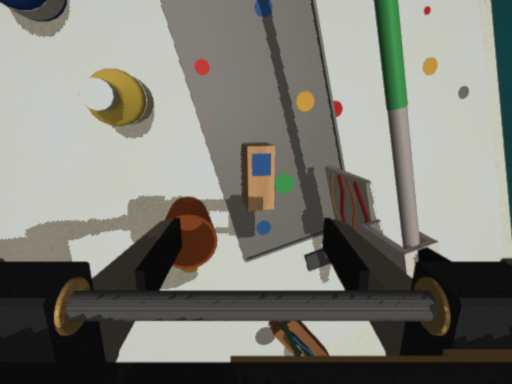

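The wrist view shows the offcut at (260,178), between the open fingers. The cup is at (195,232) and the neighbour's panel at (350,200). I approach along the tool axis.

```bash
python3 -m pendant '[{"xyz":[0.008,0.008,0.04],"rot":[-0.2,0.2,-0.6]},{"xyz":[0.008,0.008,0.08],"rot":[-0.2,0.2,-0.6]},{"xyz":[0.008,0.008,0.115],"rot":[-0.2,0.2,-0.6]},{"xyz":[0.008,0.008,0.145],"rot":[-0.2,0.2,-0.6]},{"xyz":[0.008,0.008,0.17],"rot":[-0.2,0.2,-0.6]},{"xyz":[0.008,0.008,0.17],"rot":[-0.2,0.2,-0.6]}]'
python3 -c "
from h import *
goal([.5116,-.0503,.031],-21.4,12,0)"
```

```text
time: 3.18
eef_pos: [0.4973, -0.0416, 0.0765]
orientation: [2.45, 1.681, 0.169]
contact_force: [-0.4, 0.4, -1.4]
opening: 1.003
grasp_force: 0.0
shift mm [-2.9  7.1 47.8] rot [-0.5 -0.   0.3] t 3.18
```

```bash
python3 -m pendant '[{"xyz":[-0.003,0.007,0.017],"rot":[-0.5,0,0.3]},{"xyz":[-0.003,0.007,0.032],"rot":[-0.5,0,0.3]},{"xyz":[-0.003,0.007,0.048],"rot":[-0.5,0,0.3]},{"xyz":[-0.003,0.007,0.048],"rot":[-0.5,0,0.3]},{"xyz":[-0.003,0.007,0.048],"rot":[-0.5,0,0.3]}]'
python3 -c "
from h import *
goal([.5116,-.0503,.031],-21.4,12,0);print(sense()['contact_force'])"
```

```text
time: 3.6
eef_pos: [0.516, -0.0521, 0.0373]
orientation: [2.441, 1.665, 0.185]
contact_force: [0.4, 1.6, 1.1]
opening: 1.002
grasp_force: 0.0
shift mm [ 0.1 -6.   5.1] rot [ 0.6 -0.1  0. ] t 3.6
[0.4399 1.6484 1.1234]
```

```bash
python3 -m pendant '[{"xyz":[0,-0.001,0.002],"rot":[0,0,0]},{"xyz":[0,-0.001,0.002],"rot":[0,0,0]}]'
python3 -c "
from h import *
goal([.5116,-.0503,.031],-21.4,12,0);print(sense()['contact_force'])"
```

```text
time: 3.77
eef_pos: [0.5161, -0.0525, 0.0356]
orientation: [2.44, 1.664, 0.187]
contact_force: [-0.2, 0.5, -0.5]
opening: 1.003
grasp_force: 0.0
shift mm [ 0.4 -5.9  3.4] rot [ 0.7 -0.1 -0. ] t 3.77
[-0.2281  0.4525 -0.5047]
```

```bash
python3 -m pendant '[{"xyz":[0,-0.005,0.003],"rot":[0.7,0,0]},{"xyz":[0,-0.005,0.003],"rot":[0.7,0,0]},{"xyz":[0,-0.005,0.003],"rot":[0.7,0,0]}]'
python3 -m pendant '[{"xyz":[0,0,0],"rot":[0,0,0]},{"xyz":[0,0,0],"rot":[0,0,0]},{"xyz":[0,0,0],"rot":[0,0,0]},{"xyz":[0,0,0],"rot":[0,0,0]},{"xyz":[0,0,0],"rot":[0,0,0]},{"xyz":[0,0,0],"rot":[0,0,0]},{"xyz":[0,0,0],"rot":[0,0,0]},{"xyz":[0,0,0],"rot":[0,0,0]}]' 0 25
```

```text
time: 4.02
eef_pos: [0.5114, -0.051, 0.0303]
orientation: [2.451, 1.67, 0.175]
contact_force: [0.3, 0.1, 0.2]
opening: 1.005
grasp_force: 0.0
time: 4.68
eef_pos: [0.5119, -0.0512, 0.0304]
orientation: [2.45, 1.67, 0.176]
contact_force: [-1.0, -0.1, 3.2]
opening: 0.444
grasp_force: 22.1
```

```bash
python3 -m pendant '[{"xyz":[0,0,-0.015],"rot":[0,0,0]},{"xyz":[0,0,-0.045],"rot":[0,0,0]},{"xyz":[0,0,-0.085],"rot":[0,0,0]},{"xyz":[0,0,-0.125],"rot":[0,0,0]},{"xyz":[0,0,-0.16],"rot":[0,0,0]},{"xyz":[0,0,-0.2],"rot":[0,0,0]},{"xyz":[0,0,-0.21],"rot":[0,0,0]},{"xyz":[0,0,-0.21],"rot":[0,0,0]}]'
python3 -c "
from h import *
goal([.452,.385,.22],8.5,0,0)"
```

```text
time: 5.35
eef_pos: [0.4729, -0.0359, 0.2396]
orientation: [2.445, 1.667, 0.182]
contact_force: [-0.1, 0.0, -0.8]
opening: 0.44
grasp_force: 23.9
shift mm [ 384.2 -173.6  -17.3] rot [ 12.1   3.1 -29.8] t 5.35
```

```bash
python3 -c "
from h import *
goal([.452,.408,.2],8.5,0,0)"; python3 -m pendant '[{"xyz":[0.2,-0.09,-0.01],"rot":[6,1.5,-15]},{"xyz":[0.2,-0.09,-0.01],"rot":[6,1.5,-15]},{"xyz":[0.2,-0.09,-0.01],"rot":[6,1.5,-15]},{"xyz":[0.2,-0.09,-0.01],"rot":[6,1.5,-15]},{"xyz":[0.2,-0.09,-0.01],"rot":[6,1.5,-15]},{"xyz":[0.384,-0.173,-0.017],"rot":[12.1,3.1,-29.8]},{"xyz":[0.384,-0.173,-0.017],"rot":[12.1,3.1,-29.8]},{"xyz":[0.384,-0.173,-0.017],"rot":[12.1,3.1,-29.8]}]'
python3 -c "
from h import *
goal([.452,.408,.2],8.5,0,0)"
```

```text
shift mm [ 405.5 -186.1    0.5] rot [ 12.1   3.1 -29.8] t 5.35
time: 6.02
eef_pos: [0.4539, 0.2985, 0.2178]
orientation: [-2.039, -2.376, 0.014]
contact_force: [2.0, -1.3, -1.9]
opening: 0.438
grasp_force: 23.9
shift mm [108.5  15.   17.8] rot [-0.8 -0.1  0.2] t 6.02
```

```bash
python3 -m pendant '[{"xyz":[0.023,0.003,0.018],"rot":[0,0,0]},{"xyz":[0.023,0.003,0.018],"rot":[0,0,0]},{"xyz":[0.023,0.003,0.018],"rot":[0,0,0]},{"xyz":[0.023,0.003,0.018],"rot":[0,0,0]},{"xyz":[0.023,0.003,0.018],"rot":[0,0,0]},{"xyz":[0.023,0.003,0.018],"rot":[0,0,0]}]'
python3 -c "
from h import *
goal([.452,.408,.052],8.5,0,0)"
```

```text
time: 6.52
eef_pos: [0.4549, 0.3194, 0.2037]
orientation: [-2.049, -2.372, 0.005]
contact_force: [-1.0, -0.2, -0.6]
opening: 0.44
grasp_force: 23.9
shift mm [ 87.7  11.1 151.9] rot [-0.4 -0.2 -0.1] t 6.52
```

```bash
python3 -m pendant '[{"xyz":[0.088,0.011,0],"rot":[0,0,0]},{"xyz":[0.088,0.011,0],"rot":[0,0,0]},{"xyz":[0.088,0.011,0],"rot":[0,0,0]},{"xyz":[0.088,0.011,0.04],"rot":[0,0,0]},{"xyz":[0.088,0.011,0.08],"rot":[0,0,0]},{"xyz":[0.088,0.011,0.115],"rot":[0,0,0]},{"xyz":[0.088,0.011,0.15],"rot":[0,0,0]},{"xyz":[0.088,0.011,0.15],"rot":[0,0,0]}]'
python3 -m pendant '[{"xyz":[0,0,0],"rot":[0,0,0]},{"xyz":[0,0,0],"rot":[0,0,0]},{"xyz":[0,0,0],"rot":[0,0,0]},{"xyz":[0,0,0],"rot":[0,0,0]},{"xyz":[0,0,0],"rot":[0,0,0]},{"xyz":[0,0,0],"rot":[0,0,0]}]' 0.75
```

```text
time: 7.18
eef_pos: [0.4464, 0.4053, 0.0461]
orientation: [-2.046, -2.369, 0.026]
contact_force: [-1.8, -1.4, -2.5]
opening: 0.44
grasp_force: 23.9
time: 7.68
eef_pos: [0.452, 0.4098, 0.0551]
orientation: [-2.047, -2.375, 0.002]
contact_force: [0.4, -0.7, 0.0]
opening: 0.75
grasp_force: 0.0
```

Released. I'll rise, then head towards the hanger.

```bash
python3 -m pendant '[{"xyz":[0,0,-0.04],"rot":[0,0,0]},{"xyz":[0,0,-0.08],"rot":[0,0,0]},{"xyz":[0,0,-0.12],"rot":[0,0,0]},{"xyz":[0,0,-0.16],"rot":[0,0,0]},{"xyz":[0,0,-0.2],"rot":[0,0,0]},{"xyz":[0,0,-0.24],"rot":[0,0,0]},{"xyz":[0,0,-0.25],"rot":[0,0,0]}]'
python3 - <<'E'
from h import *
s,p,C=offrect()
P,sc=pts('offcut',p,C)
if P is not None: print(sc,np.median(P,0),P.min(0),P.max(0))
goal([.43,-.39,.34],16,0,0)
E
```

```text
time: 8.27
eef_pos: [0.4553, 0.4103, 0.3126]
orientation: [-2.049, -2.377, -0.014]
contact_force: [-0.3, -0.1, 1.0]
opening: 0.749
grasp_force: 0.0
0.58 [0.4497 0.3947 0.0478] [0.4281 0.3471 0.0199] [0.4708 0.4368 0.051 ]
shift mm [-787.3 -142.   -36.7] rot [ 0.  -0.3 -7.5] t 8.37
```

```bash
python3 -m pendant '[{"xyz":[-0.787,-0.142,-0.037],"rot":[0,0,-7.5]},{"xyz":[-0.787,-0.142,-0.037],"rot":[0,0,-7.5]},{"xyz":[-0.787,-0.142,-0.037],"rot":[0,0,-7.5]},{"xyz":[-0.787,-0.142,-0.037],"rot":[0,0,-7.5]},{"xyz":[-0.787,-0.142,-0.037],"rot":[0,0,-7.5]},{"xyz":[-0.787,-0.142,-0.037],"rot":[0,0,-7.5]},{"xyz":[-0.787,-0.142,-0.037],"rot":[0,0,-7.5]},{"xyz":[-0.787,-0.142,-0.037],"rot":[0,0,-7.5]}]' 0.6
python3 -c "
from h import *
goal([.43,-.39,.34],16,0,0)"
```

```text
time: 9.03
eef_pos: [0.4414, 0.0751, 0.3159]
orientation: [-1.884, -2.5, 0.008]
contact_force: [0.7, -0.4, 0.8]
opening: 0.598
grasp_force: 0.0
shift mm [-443.8 -139.3  -25. ] rot [-0.6 -0.3 -0. ] t 9.03
```

```bash
python3 -m pendant '[{"xyz":[-0.467,-0.084,-0.022],"rot":[0,0,-4]},{"xyz":[-0.467,-0.084,-0.022],"rot":[0,0,-4]},{"xyz":[-0.467,-0.084,-0.022],"rot":[0,0,-4]},{"xyz":[-0.467,-0.084,-0.022],"rot":[0,0,-4]},{"xyz":[-0.467,-0.084,-0.022],"rot":[0,0,-4]},{"xyz":[-0.467,-0.084,-0.022],"rot":[0,0,-4]},{"xyz":[-0.467,-0.084,-0.022],"rot":[0,0,-4]},{"xyz":[-0.467,-0.084,-0.022],"rot":[0,0,-4]}]'
python3 -c "
from h import *
goal([.43,-.39,.34],16,0,0)"
```

```text
time: 9.7
eef_pos: [0.4755, -0.2562, 0.3302]
orientation: [-1.797, -2.563, 0.004]
contact_force: [0.6, -0.6, 0.5]
opening: 0.598
grasp_force: 0.0
shift mm [-110.2  -88.5   -9.9] rot [-0.5 -0.4  3.9] t 9.7
```

```bash
python3 -m pendant '[{"xyz":[-0.19,-0.04,-0.01],"rot":[0,0,3.9]},{"xyz":[-0.19,-0.04,-0.01],"rot":[0,0,3.9]},{"xyz":[-0.19,-0.04,-0.01],"rot":[0,0,3.9]},{"xyz":[-0.19,-0.04,-0.01],"rot":[0,0,3.9]},{"xyz":[-0.19,-0.04,-0.01],"rot":[0,0,3.9]},{"xyz":[-0.19,-0.04,-0.01],"rot":[0,0,3.9]},{"xyz":[-0.19,-0.04,-0.01],"rot":[0,0,3.9]}]'
python3 - <<'E'
from h import *
s,p,C=offrect();print(s['eef_pos'],s['time'])
for n in ['hanger_tab','hanger','stand']:
    P,sc=pts(n,p,C,1)
    if P is None: print(n,'none');continue
    for lo,hi in ((.2,.23),(.155,.19),(.1,.13),(.025,.045)):
        t=P[(P[:,2]>lo)&(P[:,2]<hi)]
        if len(t)<10: continue
        r=cv2.minAreaRect((t[:,:2]*1000).astype(np.float32));print(n,round(sc,2),lo,len(t),np.round(r[0],1),np.round(r[1],1),round(r[2],1),'z',np.median(t[:,2]))
E
```

```text
time: 10.28
eef_pos: [0.503, -0.4473, 0.3385]
orientation: [-1.884, -2.498, 0.002]
contact_force: [-0.6, 0.5, 0.3]
opening: 0.602
grasp_force: 0.0
[ 0.503  -0.4473  0.3385] 10.2833
hanger_tab 0.63 0.2 278 [ 466.7 -391.6] [ 9.4 29.1] 15.2 z 0.20981735185414885
hanger_tab 0.63 0.155 387 [ 466.6 -392.3] [31.1 29.1] 16.9 z 0.17485550678426073
hanger_tab 0.63 0.1 342 [ 467.9 -390.9] [ 12.3 113.6] 17.2 z 0.10660311602778208
hanger 0.57 0.2 279 [ 466.7 -391.7] [ 9.5 29.2] 15.2 z 0.20980504877021658
hanger 0.57 0.155 412 [ 466.6 -392.2] [31.3 29.1] 15.8 z 0.1748498128118235
hanger 0.57 0.1 350 [ 468.1 -391.1] [ 10.8 116.5] 15.1 z 0.10661024085731258
stand 0.96 0.025 601 [ 466.3 -389.6] [ 40.4 125.6] 15.1 z 0.0317316362508433
```

```bash
python3 -c "
from h import *
goal([.4667,-.3917,.25],15.5)"
```

```text
shift mm [ 61.5 -20.3  92.8] rot [-0.4 -0.3  0.6] t 10.48
```

```bash
python3 -m pendant '[{"xyz":[0.0615,-0.020,0],"rot":[-0.4,-0.3,0.6]},{"xyz":[0.0615,-0.020,0.02],"rot":[-0.4,-0.3,0.6]},{"xyz":[0.0615,-0.020,0.06],"rot":[-0.4,-0.3,0.6]},{"xyz":[0.0615,-0.020,0.093],"rot":[-0.4,-0.3,0.6]},{"xyz":[0.0615,-0.020,0.093],"rot":[-0.4,-0.3,0.6]},{"xyz":[0.0615,-0.020,0.093],"rot":[-0.4,-0.3,0.6]},{"xyz":[0.0615,-0.020,0.093],"rot":[-0.4,-0.3,0.6]}]'
python3 -c "
from h import *
goal([.4667,-.3917,.18],15.5)"
```

```text
time: 11.07
eef_pos: [0.4677, -0.3934, 0.2525]
orientation: [1.899, 2.497, -0.003]
contact_force: [0.4, -0.4, 1.0]
opening: 0.597
grasp_force: 0.0
shift mm [ 2.3 -0.6 72.5] rot [ 0.1  0.3 -0. ] t 11.07
```

```bash
python3 -m pendant '[{"xyz":[0.002,-0.001,0.03],"rot":[0,0,0]},{"xyz":[0.002,-0.001,0.055],"rot":[0,0,0]},{"xyz":[0.002,-0.001,0.072],"rot":[0,0,0]},{"xyz":[0.002,-0.001,0.072],"rot":[0,0,0]},{"xyz":[0.002,-0.001,0.072],"rot":[0,0,0]}]'
python3 -c "
from h import *
goal([.4667,-.3917,.18],15.5)"
```

```text
time: 11.48
eef_pos: [0.4662, -0.3924, 0.18]
orientation: [1.9, 2.497, -0.002]
contact_force: [0.7, -0.5, 0.6]
opening: 0.601
grasp_force: 0.0
shift mm [ 0.6  0.6 -0. ] rot [ 0.1  0.2 -0. ] t 11.48
```

```bash
python3 -m pendant '[{"xyz":[0,0.0005,0],"rot":[0,0,0]},{"xyz":[0,0.0005,0],"rot":[0,0,0]},{"xyz":[0,0.0005,0],"rot":[0,0,0]},{"xyz":[0,0.0005,0],"rot":[0,0,0]},{"xyz":[0,0.0005,0],"rot":[0,0,0]},{"xyz":[0,0.0005,0],"rot":[0,0,0]},{"xyz":[0,0.0005,0],"rot":[0,0,0]},{"xyz":[0,0.0005,0],"rot":[0,0,0]}]' 0 30
python3 -m pendant '[{"xyz":[0,0,-0.02],"rot":[0,0,0]},{"xyz":[0,0,-0.05],"rot":[0,0,0]},{"xyz":[0,0,-0.08],"rot":[0,0,0]},{"xyz":[0,0,-0.12],"rot":[0,0,0]},{"xyz":[0,0,-0.16],"rot":[0,0,0]},{"xyz":[0,0,-0.18],"rot":[0,0,0]},{"xyz":[0,0,-0.18],"rot":[0,0,0]}]'
python3 - <<'E'
from h import *
s,p,C=offrect();print(s['eef_pos'],s['time'])
P,sc=pts('hanger',p,C,1)
print(sc,P.min(0),P.max(0))
goal([.51,.038,.38],-6.4)
E
```

```text
time: 12.15
eef_pos: [0.4659, -0.3915, 0.178]
orientation: [1.902, 2.499, -0.002]
contact_force: [-0.2, -0.2, 0.7]
opening: 0.108
grasp_force: 30.0
time: 12.73
eef_pos: [0.4671, -0.3927, 0.3643]
orientation: [1.895, 2.491, -0.005]
contact_force: [-0.1, -0.5, -1.9]
opening: 0.105
grasp_force: 30.0
[ 0.4671 -0.3927  0.3643] 12.7333
0.64 [ 0.4477 -0.4079  0.224 ] [ 0.4805 -0.3355  0.398 ]
shift mm [401.9 157.  -23.3] rot [ 0.   0.1 21.9] t 12.83
```

```bash
python3 -m pendant '[{"xyz":[0.402,0.157,-0.023],"rot":[0,0,21.9]},{"xyz":[0.402,0.157,-0.023],"rot":[0,0,21.9]},{"xyz":[0.402,0.157,-0.023],"rot":[0,0,21.9]},{"xyz":[0.402,0.157,-0.023],"rot":[0,0,21.9]},{"xyz":[0.402,0.157,-0.023],"rot":[0,0,21.9]},{"xyz":[0.402,0.157,-0.023],"rot":[0,0,21.9]},{"xyz":[0.402,0.157,-0.023],"rot":[0,0,21.9]},{"xyz":[0.402,0.157,-0.023],"rot":[0,0,21.9]}]'
python3 -c "
from h import *
goal([.51,.038,.35],-6.4)"
```

```text
time: 13.5
eef_pos: [0.4985, -0.0582, 0.3715]
orientation: [-2.34, -2.09, 0.005]
contact_force: [1.4, 0.2, -1.2]
opening: 0.106
grasp_force: 30.0
shift mm [96.9  0.7 21.5] rot [-0.3 -0.  -0.1] t 13.5
```

```bash
python3 -m pendant '[{"xyz":[0.097,0.001,0],"rot":[0,0,0]},{"xyz":[0.097,0.001,0],"rot":[0,0,0]},{"xyz":[0.097,0.001,0],"rot":[0,0,0]},{"xyz":[0.097,0.001,0.02],"rot":[0,0,0]},{"xyz":[0.097,0.001,0.055],"rot":[0,0,0]},{"xyz":[0.097,0.001,0.085],"rot":[0,0,0]},{"xyz":[0.097,0.001,0.085],"rot":[0,0,0]},{"xyz":[0.097,0.001,0.085],"rot":[0,0,0]}]'
python3 - <<'E'
from h import *
u=np.array
res=[]
s=sense();print(s['eef_pos'],s['time'])
for cam in ['top','scene','wrist']:
    s=sense();p=grab_frame(cam);C=cloud(p,s);P=C[p['range_z']>0];F=p['frame'][p['range_z']>0].astype(int)
    b=(P[:,2]>.203)&(P[:,2]<.224)&(abs(P[:,0]-.6065-.113*P[:,1])<.013)
    Q=P[b];f=np.polyfit(Q[:,1],Q[:,0],1);fb=F[b]
    print(cam,'bar',f,len(Q),'y',np.percentile(Q[:,1],[.5,99.5]),'z',np.percentile(Q[:,2],[50,95]))
    hsv=cv2.cvtColor(fb[None].astype(np.uint8),cv2.COLOR_RGB2HSV)[0].astype(int)
    for n,l,h in(('yel',22,34),('green',45,80)):
        m=(hsv[:,0]>=l)&(hsv[:,0]<=h)&(hsv[:,1]>110)
        if m.sum()>8: print(n,m.sum(),np.percentile(Q[m,1],[3,50,97]))
    P,sc=pts('hanger',p,C,0)
    if P is not None:
        P=P[(abs(P[:,0]-s['eef_pos'][0])<.05)&(abs(P[:,1]-s['eef_pos'][1])<.09)&(P[:,2]>.05)&(P[:,2]<.3)]
        if len(P): print('hanger',sc,len(P),P.min(0),P.max(0))
    cv2.imwrite(f'pics/pre_{cam}.png',p['frame'][...,::-1])
goal([.54,.035,.2575],-6.4)
E
```

```text
time: 14.17
eef_pos: [0.5094, 0.0359, 0.2862]
orientation: [-2.339, -2.09, 0.009]
contact_force: [0.1, -0.0, -1.0]
opening: 0.106
grasp_force: 30.0
[0.5094 0.0359 0.2862] 14.1667
top bar [0.1138 0.6046] 840 y [-0.2693  0.3208] z [0.2151 0.2206]
yel 114 [0.1739 0.1972 0.222 ]
scene bar [0.1111 0.607 ] 1078 y [-0.2658  0.3244] z [0.2147 0.2194]
yel 94 [0.1771 0.2015 0.2246]
green 124 [-0.0075  0.0292  0.0649]
hanger 0.93 754 [ 0.4996 -0.0271  0.1205] [0.5334 0.0924 0.2991]
wrist bar [0.1133 0.6025] 4573 y [-0.0365  0.1812] z [0.2148 0.2167]
yel 173 [0.1757 0.1786 0.1821]
green 1264 [-0.0074  0.0315  0.066 ]
hanger 0.66 2073 [0.4976 0.0235 0.1393] [0.5311 0.0929 0.2997]
shift mm [ 2.8 27.1 34.4] rot [ 0.2  0.1 -0.1] t 14.47
```

```bash
python3 -m pendant '[{"xyz":[0,0,0.029],"rot":[0,0,0]},{"xyz":[0,0,0.029],"rot":[0,0,0]},{"xyz":[0,0.02,0.029],"rot":[0,0,0]},{"xyz":[0,0.02,0.029],"rot":[0,0,0]},{"xyz":[0,0.02,0.029],"rot":[0,0,0]}]'
python3 - <<'E'
from h import *
goal([.608,.028,.2575],-6.5)
p=grab_frame('scene');C=cloud(p);cv2.imwrite('pics/entry.png',cv2.resize(p['frame'][120:280,120:340,::-1],None,fx=3.4,fy=3.4))
E
```

```text
time: 14.88
eef_pos: [0.532, 0.0331, 0.2619]
orientation: [2.342, 2.092, -0.001]
contact_force: [0.2, 0.3, -2.3]
opening: 0.107
grasp_force: 30.0
shift mm [ 3.4 76.1  4.5] rot [0.  0.1 0.1] t 14.88
```

View pics/entry.png

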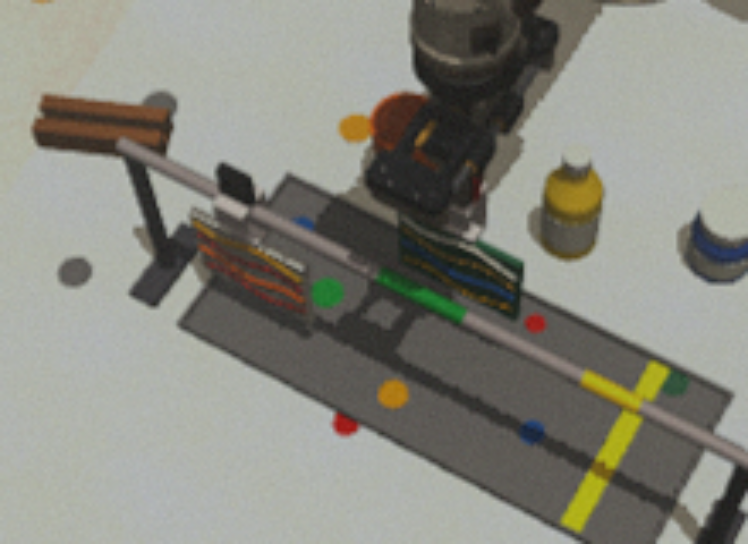

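The panel hangs upright and level behind the green tape (420,295), at crop position (460,260). The neighbour at (235,200) is well clear. Next the hook goes onto the bar.

```bash
python3 -m pendant '[{"xyz":[0.003,0.015,0.004],"rot":[0,0,0]},{"xyz":[0.003,0.03,0.004],"rot":[0,0,0]},{"xyz":[0.003,0.045,0.004],"rot":[0,0,0]},{"xyz":[0.003,0.06,0.004],"rot":[0,0,0]},{"xyz":[0.003,0.07,0.004],"rot":[0,0,0]},{"xyz":[0.003,0.075,0.004],"rot":[0,0,0]},{"xyz":[0.003,0.075,0.004],"rot":[0,0,0]},{"xyz":[0.003,0.075,0.004],"rot":[0,0,0]}]'
python3 - <<'E'
from h import *
goal([.608,.028,.2255],-6.5)
s=sense();print(s['contact_force'])
p=grab_frame('wrist');cv2.imwrite('pics/in_w.png',p['frame'][...,::-1])
p=grab_frame('scene');C=cloud(p);P,sc=pts('hanger',p,C,0);P=P[(P[:,2]>.06)&(P[:,2]<.3)&(P[:,0]>.55)];print(P.min(0),P.max(0))
E
```

```text
time: 15.6
eef_pos: [0.6061, 0.0279, 0.2574]
orientation: [2.342, 2.093, -0.001]
contact_force: [0.1, -0.0, -1.6]
opening: 0.107
grasp_force: 30.0
shift mm [ 0.3  1.9 31.9] rot [0.  0.1 0.1] t 15.6
[ 0.0812 -0.0126 -1.6019]
[ 0.5928 -0.0337  0.0813] [0.6254 0.0841 0.2811]
```

View pics/in_w.png

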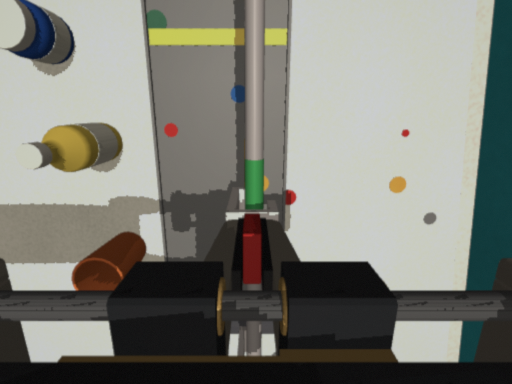

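The tab at column 252 lines up with the bar at column 255, and there is no contact. I lower gently.

```bash
python3 -m pendant '[{"xyz":[0,0.001,0.006],"rot":[0,0,0]},{"xyz":[0,0.001,0.012],"rot":[0,0,0]},{"xyz":[0,0.001,0.018],"rot":[0,0,0]},{"xyz":[0,0.001,0.022],"rot":[0,0,0]},{"xyz":[0,0.001,0.026],"rot":[0,0,0]},{"xyz":[0,0.001,0.028],"rot":[0,0,0]},{"xyz":[0,0.001,0.028],"rot":[0,0,0]}]'
```

```text
time: 16.33
eef_pos: [0.6071, 0.0277, 0.2282]
orientation: [2.342, 2.093, -0.002]
contact_force: [-0.4, 0.3, -1.9]
opening: 0.104
grasp_force: 30.0
```

```bash
python3 -m pendant '[{"xyz":[0,0,0.001],"rot":[0,0,0]},{"xyz":[0,0,0.002],"rot":[0,0,0]},{"xyz":[0,0,0.003],"rot":[0,0,0]},{"xyz":[0,0,0.003],"rot":[0,0,0]},{"xyz":[0,0,0.003],"rot":[0,0,0]}]'
```

```text
time: 16.75
eef_pos: [0.6075, 0.0277, 0.2261]
orientation: [2.342, 2.092, -0.001]
contact_force: [-0.6, 0.3, -2.4]
opening: 0.107
grasp_force: 30.0
```

```bash
python3 -m pendant '[{"xyz":[0,0,0.001],"rot":[0,0,0]},{"xyz":[0,0,0.002],"rot":[0,0,0]},{"xyz":[0,0,0.003],"rot":[0,0,0]},{"xyz":[0,0,0.003],"rot":[0,0,0]}]'
```

```text
time: 17.08
eef_pos: [0.6078, 0.0276, 0.2249]
orientation: [2.341, 2.092, 0.0]
contact_force: [-2.9, 0.4, 5.2]
opening: 0.107
grasp_force: 30.0
```

```bash
python3 -c "
from h import *
goal([.6274,.200,.2255],-6.5)"; python3 -m pendant '[{"xyz":[0.005,0,-0.001],"rot":[0,0,0]},{"xyz":[0.015,0,-0.001],"rot":[0,0,0]},{"xyz":[0.027,0,-0.001],"rot":[0,0,0]},{"xyz":[0.039,0,-0.001],"rot":[0,0,0]},{"xyz":[0.051,0,-0.001],"rot":[0,0,0]},{"xyz":[0.063,0,-0.001],"rot":[0,0,0]},{"xyz":[0.073,0,-0.001],"rot":[0,0,0]},{"xyz":[0.08,0,-0.001],"rot":[0,0,0]}]'
python3 -c "
from h import *
goal([.6274,.200,.2255],-6.5)"
```

```text
shift mm [173.5   0.2  -0.9] rot [0.1 0.1 0.1] t 17.08
time: 17.75
eef_pos: [0.6171, 0.1089, 0.2249]
orientation: [2.339, 2.093, 0.0]
contact_force: [-0.4, -3.7, 5.9]
opening: 0.107
grasp_force: 30.0
shift mm [91.7  0.2 -0.8] rot [0.1 0.1 0.1] t 17.75
```

```bash
python3 -m pendant '[{"xyz":[0.01,0,-0.0005],"rot":[0,0,0]},{"xyz":[0.022,0,-0.0005],"rot":[0,0,0]},{"xyz":[0.036,0,-0.0005],"rot":[0,0,0]},{"xyz":[0.05,0,-0.0005],"rot":[0,0,0]},{"xyz":[0.064,0,-0.0005],"rot":[0,0,0]},{"xyz":[0.077,0,-0.0005],"rot":[0,0,0]},{"xyz":[0.087,0,-0.0005],"rot":[0,0,0]},{"xyz":[0.092,0,-0.0005],"rot":[0,0,0]}]'
python3 - <<'E'
from h import *
for i in range(1):
    goal([.6274,.200,.2255],-6.5)
for cam in ['scene','wrist','top']:
    s=sense();p=grab_frame(cam);C=cloud(p,s);ok=p['range_z']>0;P=C[ok];F=p['frame'][ok]
    hsv=cv2.cvtColor(F[None],cv2.COLOR_RGB2HSV)[0].astype(int)
    b=(P[:,2]>.203)&(P[:,2]<.222)&(abs(P[:,0]-.6055-.113*P[:,1])<.013)
    y=b&(hsv[:,0]>=22)&(hsv[:,0]<=34)&(hsv[:,1]>110)
    tr=(hsv[:,0]>=24)&(hsv[:,0]<=34)&(hsv[:,1]>140)&(P[:,2]<.02)&(P[:,0]>.45)&(P[:,0]<.7)
    t=P[tr]; f=np.polyfit(t[:,0],t[:,1],1)if len(t)>20 else None
    print(cam,'tape',y.sum(),np.percentile(P[y,1],[3,97]) if y.sum()>5 else '','stripe y at x=.6274',None if f is None else np.polyval(f,.6274),f)
    H,sc=pts('hanger',p,C,0)
    if H is not None:
        H=H[(H[:,2]>.05)&(H[:,2]<.3)&(H[:,0]>.55)]
        for lo,hi in((.06,.15),(.15,.17),(.205,.23)):
            h=H[(H[:,2]>lo)&(H[:,2]<hi)]
            if len(h)>5: print('  h',lo,len(h),h.min(0),h.max(0),'midy',(h[:,1].min()+h[:,1].max())/2)
    cv2.imwrite(f'pics/sl_{cam}.png',p['frame'][...,::-1])
E
```

```text
time: 18.42
eef_pos: [0.6269, 0.2008, 0.225]
orientation: [2.34, 2.094, 0.0]
contact_force: [-0.4, -4.7, 4.9]
opening: 0.11
grasp_force: 30.0
shift mm [-0.8  0.6 -0.5] rot [0.1 0.1 0.1] t 18.42
scene tape 29 [0.176 0.226] stripe y at x=.6274 0.20033041530729365 [-0.1334  0.284 ]
  h 0.06 349 [0.6225 0.1406 0.0604] [0.643  0.2565 0.1498] midy 0.1985209857126745
  h 0.15 48 [0.6236 0.2108 0.1504] [0.6371 0.2549 0.1633] midy 0.23287176394814718
wrist tape 345 [0.2147 0.225 ] stripe y at x=.6274 0.2008145338459276 [-0.1139  0.2723]
  h 0.15 81 [0.6116 0.1979 0.155 ] [0.6195 0.2168 0.1696] midy 0.20731194114645032
  h 0.205 576 [0.6115 0.2085 0.205 ] [0.6452 0.2263 0.2298] midy 0.21736665242296
top tape 22 [0.1733 0.1822] stripe y at x=.6274 0.19620825843181905 [-0.0856  0.2499]
  h 0.06 100 [0.6147 0.1357 0.0608] [0.6245 0.1929 0.1493] midy 0.1643235515424752
  h 0.15 53 [0.6125 0.1369 0.1509] [0.6273 0.1875 0.1638] midy 0.16220908047471766
  h 0.205 7 [0.6332 0.1805 0.2172] [0.6415 0.1829 0.2261] midy 0.18169251220872107
```

View pics/sl_wrist.png

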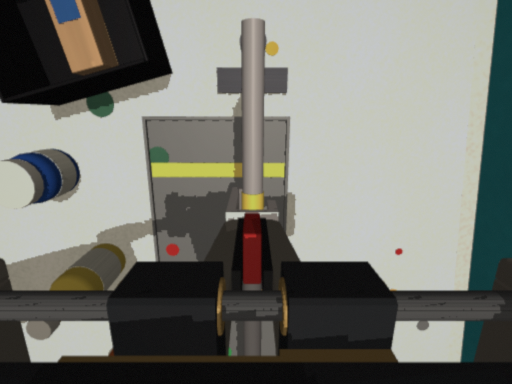

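The tape's far edge shows at (253,200) just beyond the hook, with about 10 mm visible as expected. The offcut lies in the bin at the upper left. I release.

```bash
python3 -m pendant '[{"xyz":[0,0,0],"rot":[0,0,0]},{"xyz":[0,0,0],"rot":[0,0,0]},{"xyz":[0,0,0],"rot":[0,0,0]},{"xyz":[0,0,0],"rot":[0,0,0]},{"xyz":[0,0,0],"rot":[0,0,0]},{"xyz":[0,0,0],"rot":[0,0,0]}]' 0.5
python3 -m pendant '[{"xyz":[0,0,-0.01],"rot":[0,0,0]},{"xyz":[0,0,-0.025],"rot":[0,0,0]},{"xyz":[0,0,-0.045],"rot":[0,0,0]},{"xyz":[0,0,-0.075],"rot":[0,0,0]},{"xyz":[0,0,-0.11],"rot":[0,0,0]},{"xyz":[0,0,-0.13],"rot":[0,0,0]},{"xyz":[0,0,-0.13],"rot":[0,0,0]},{"xyz":[0,0,-0.13],"rot":[0,0,0]}]'
python3 - <<'E'
from h import *
for cam in ['scene','wrist','top']:
    s=sense();p=grab_frame(cam);C=cloud(p,s);ok=p['range_z']>0;P=C[ok];F=p['frame'][ok]
    hsv=cv2.cvtColor(F[None],cv2.COLOR_RGB2HSV)[0].astype(int)
    b=(P[:,2]>.203)&(P[:,2]<.222)&(abs(P[:,0]-.6055-.113*P[:,1])<.013)
    y=b&(hsv[:,0]>=22)&(hsv[:,0]<=34)&(hsv[:,1]>110)
    print(cam,'tape',y.sum(),np.percentile(P[y,1],[3,97]) if y.sum()>5 else '')
    H,sc=pts('hanger',p,C,0)
    if H is not None:
        H=H[(H[:,2]>.05)&(H[:,2]<.3)&(H[:,0]>.55)&(H[:,1]>.1)]
        for lo,hi in((.06,.15),(.15,.17),(.245,.27)):
            h=H[(H[:,2]>lo)&(H[:,2]<hi)]
            if len(h)>5: print('  h',lo,len(h),h.min(0),h.max(0),'mean',h.mean(0))
    N,sc=pts('neighbour',p,C,1)
    if N is not None: print('  nb',sc,N.min(0),N.max(0))
    cv2.imwrite(f'pics/fin_{cam}.png',p['frame'][...,::-1])
E
```

```text
time: 19.22
eef_pos: [0.6266, 0.1985, 0.2238]
orientation: [2.342, 2.092, -0.002]
contact_force: [-0.8, 0.6, -0.5]
opening: 0.495
grasp_force: 0.0
time: 19.88
eef_pos: [0.6274, 0.1988, 0.3565]
orientation: [2.34, 2.091, 0.004]
contact_force: [0.4, -0.4, -1.0]
opening: 0.499
grasp_force: 0.0
scene tape 35 [0.1762 0.2255]
  h 0.06 508 [0.6177 0.1399 0.0607] [0.6425 0.2589 0.15  ] mean [0.6329 0.1996 0.1078]
  h 0.15 135 [0.6176 0.141  0.15  ] [0.6399 0.2583 0.1651] mean [0.6294 0.2018 0.1548]
  h 0.245 38 [0.624  0.1876 0.2453] [0.6329 0.2145 0.2602] mean [0.6301 0.2019 0.2535]
  nb 0.63 [ 0.5733 -0.2011  0.0621] [ 0.6078 -0.0875  0.2605]
wrist tape 138 [0.1793 0.2253]
  h 0.15 18 [0.6128 0.2069 0.1538] [0.6189 0.2175 0.1643] mean [0.6169 0.2145 0.1594]
  h 0.245 319 [0.62   0.1859 0.2465] [0.6319 0.2158 0.2585] mean [0.626  0.2019 0.2562]
  nb 0.63 [0.3751 0.0659 0.0098] [0.421  0.116  0.1495]
top tape 21 [0.1733 0.1817]
  h 0.06 82 [0.6158 0.1366 0.0627] [0.6276 0.2199 0.1499] mean [0.6204 0.1638 0.1145]
  h 0.15 50 [0.6102 0.1373 0.1502] [0.6276 0.2055 0.1693] mean [0.6201 0.1718 0.1572]
  h 0.245 25 [0.6199 0.1814 0.2461] [0.6294 0.1945 0.262 ] mean [0.6248 0.1871 0.2559]
  nb 0.66 [ 0.5702 -0.2019  0.0764] [ 0.6011 -0.0929  0.2635]
```

View pics/fin_scene.png

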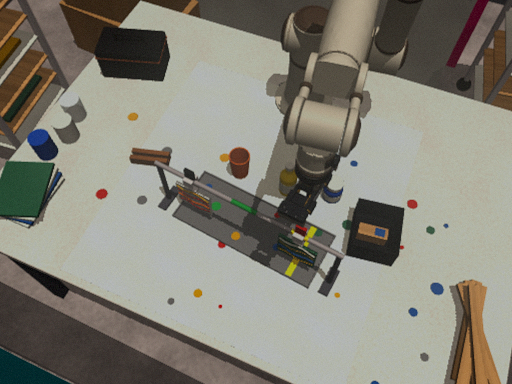

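View pics/fin_wrist.png

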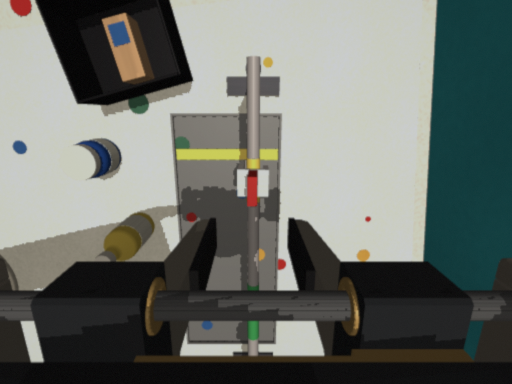

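The panel hangs on its own, with the red tab at (252,188) in the wrist view and the tape at its edge. The hook measures y ≈ 0.201 against the tape centre's 0.201. The offcut is in the bin at (373,233) in the scene view, and the neighbour is unmoved.

```bash
python3 -c "
from h import *
print(sense()['contact_force']);print(job_done())"
```

```text
[ 0.4011 -0.21    0.3137]
the job is handed in; nothing more can be done
None
```

The job is handed in at about 20 s of the 69 s allowed: the offcut is in the bin and the green panel hangs free on the rail, within about 2 mm of the yellow tape's centre; the neighbour measured unmoved, the cup, jar and bottle looked undisturbed, and no verdict was returned.

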